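# Load the vial carousel and hold its index plunger out

### The job

Two aluminium vial sleeves stand on the bench; only one has a bore wide enough for the bare locating pin on the carousel: slide that one all the way down onto the pin, and put the one that will not go on into the empty steel tray. Then pull the carousel's sprung index plunger fully back to its stop by its black knob and finish while still holding it there, so that my hands are free to turn the carousel; do not turn it yourself, and leave everything else where it stands.

Things in the scene. Friction and masses are not known exactly. Their poses are not given: they have to be found in the camera images.
- sleeve_wide: Loose aluminium vial sleeve (a flanged bushing) with the wide bore, 19 mm, which fits the pin. Standing flange down: flange 44 mm diameter and 5 mm thick, above it a plain round body 34 mm diameter up to 45 mm overall height, bored right through; about 75 g. Origin: on its axis at the underside; z along the axis, up.
- sleeve_narrow: Loose aluminium vial sleeve, outside the same as sleeve_wide, but with a 12 mm bore, too narrow for the 16 mm pin. Origin: on its axis at the underside; z up.
- pin_foot (a point): Foot of the one bare locating pin of the carousel: the point on the pin's axis at the plate's top face, where a fully seated sleeve's underside comes to lie (about 52 mm above the bench). The pin is steel, 16 mm diameter, 30 mm tall, its last 5 mm tapered to 9 mm; z up along the pin. The pins either side of it on the plate, about 102 mm away centre to centre, already carry fixed sleeves with glass vials up to 80 mm above the plate; do not turn or disturb them.
- carousel: Fixed base of the vial carousel, 236 mm across; a round aluminium plate 220 mm across turns on it, top face 52 mm above the bench. Origin: under the centre, on the bench. Its x and y axes are level; the index plunger sits at its -y side in an aluminium block (40 mm wide, top 56 mm above the bench, 114 to 138 mm from the centre) and points outwards along -y, level, 42 mm above the bench. The bare pin is 51 mm to -x and 51 mm to -y of the centre.
- disc (a joint): Angle of the carousel's plate in rad, 0 at the start. The plunger's pin sits in a hole in the plate's rim and locks it there with a little play (about 0.01 rad); once the plunger is back the plate turns freely.
- plunger (a joint): How far the index plunger is pulled out, in m: 0 seated in its hole, 0.010 just clear of the plate, 0.016 fully back at its stop. A spring pulls it home: about 5 N seated, 12 N fully back; it does not stay back by itself.
- pull_knob: Black round pull knob of the index plunger, lying level: a grip part 26 mm diameter and 26 mm long, then at its outer end a rim 32 mm diameter and 5 mm long. Origin: on the axis, in the middle of the 26 mm grip part, 42 mm above the bench. x axis: level, the direction to pull; z up. The bench is 29 mm below the grip part; behind it (towards the carousel) come a 2 mm gap, a threaded neck 18 mm diameter for 10 mm, a round nut 25 mm diameter and 6 mm thick, then the block.
- reject_tray: Fixed empty steel tray, open at the top: 120 mm (its x) by 160 mm (its y) outside, 24 mm high, wall 3 mm, inner floor 3 mm above the bench. Origin: centre of the underside.
- dish_near: Bystander: closed glass culture dish, 91 mm diameter, 16 mm high, near the robot. Origin: centre of the underside.
- dish_far: Bystander: closed glass culture dish, 91 mm diameter, 16 mm high, beyond the knob. Origin: centre of the underside.
- flask: Bystander: conical glass flask, 78 mm diameter at the foot, 120 mm high. Origin: centre of the underside.
- sprouts: Bystander (fixed): black tray of green sprouts, 182 by 132 mm, about 100 mm high. Origin: centre of the underside.
- bottle: Bystander: white bottle with a cap, 56 mm diameter, 130 mm high. Origin: centre of the underside.
- marker: Bystander: marker pen lying down, 125 mm long, 13 mm thick. Origin: under its middle.
- jar: Bystander: small amber jar with a white lid, 52 mm diameter, 65 mm high. Origin: centre of the underside.
- forceps: Bystander: steel forceps lying down, 125 mm long, 6 mm thick. Origin: under the middle.
Things that resemble listed ones, but are neither listed nor needed, are in the scene too. Of the things that look like the reject_tray, the smaller one is meant.

How it is judged (in metres and radians):
On the way, in this order (a step that is already met when the one before it is completed fails the run):
1. the wide-bore sleeve is fully home on the bare pin and the narrow-bore one is in the steel tray, both let go (horizontal distance between sleeve_wide and pin_foot below 0.005 m and z of sleeve_wide in the frame of pin_foot below 0.004 m and contact force between the fingers and sleeve_wide below 0.1 N and x of sleeve_narrow in the frame of reject_tray between -0.055 and 0.055 m and y of sleeve_narrow in the frame of reject_tray between -0.075 and 0.075 m and height (world z) of sleeve_narrow below 0.03 m and contact force between the fingers and sleeve_narrow below 0.1 N and value of joint plunger below 0.004 m), for 0.2 s.
2. the plunger is pulled fully back by its knob (value of joint plunger above 0.0135 m and contact force between the fingers and pull_knob above 3 N), for 0.2 s.
At the end, for the whole second after the job is handed in: Fingers hold the knob with the plunger back at least 13.5 of 16 mm through the last second; plate within 0.06 rad of its start; wide sleeve upright on the bare pin, underside within 4 mm of the plate, within 5 mm of the pin axis; narrow sleeve at rest in the steel tray (all of step 2 and value of joint disc between -0.06 and 0.06 rad and horizontal distance between sleeve_wide and pin_foot below 0.005 m and z of sleeve_wide in the frame of pin_foot below 0.004 m and angle between sleeve_wide's own z axis and vertical below 0.1 rad and linear speed of each of sleeve_wide, sleeve_narrow below 0.02 m/s and x of sleeve_narrow in the frame of reject_tray between -0.055 and 0.055 m and y of sleeve_narrow in the frame of reject_tray between -0.075 and 0.075 m and height (world z) of sleeve_narrow below 0.03 m); the arm keeps its last pose, push and grip.
It fails at once if a bystander was knocked or moved by more than 30 mm (distance of any of dish_near, dish_far, flask, bottle, marker, jar, forceps from where it was at the start of the episode above 0.03 m).
It fails at once if a standing bystander was tipped over (angle between any of flask, bottle, jar's own z axis and vertical above 0.5 rad).
It fails at once if the carousel's plate was turned (value of joint disc above 0.1 rad or value of joint disc below -0.1 rad).
It also fails if it takes over 51 s, if anything falls off the work surface, if the arm or the gripper's body presses on something with over 40 N, if the wrist force passes 120 N, or if a joint passes its speed limit or range.

### The arm

A 7-joint arm with a two-finger parallel gripper is mounted at the origin on the work surface. World frame = base frame: x ahead of the robot, y to its left, z up, the work surface at z = 0. Lengths are in mm, angles in rad, forces in N, time in s.
With the tool pointing down it reaches from about 400 to 875 mm from the base axis. Payload 19.3 kg.
Tool frame: the origin (TCP) lies on the front face of the gripper's body, between the roots of the fingers; the fingertips stand 73 mm ahead of it and the grasp point (between the pads) lies 54 mm ahead of it; z points along the fingers, y is the direction in which the jaws open and shut (so a half turn about z gives the same grasp; the last joint's range is limited). The gripper opens to 85 mm and grips with 20 to 120 N. Pads are 22 mm wide; open, the fingers measure 114 mm over their backs; the gripper's body (76 mm by 85 mm) begins 54 mm behind the grasp point. The pads swing forward as they close: fully open they stand 13 mm farther back than shut.
Start: joints at [1.162, 0.521, -0.036, 1.599, 0.021, 1.021, -0.113], TCP at [207.695, -589.474, 303.891] pointing down, gripper open.
Joint ranges: [-2.91, 2.91], [-0.3, 2.13], [-1.5, 1.42], [0.17, 2.43], [-1.26, 4.41], [0.16, 1.93], [-2.52, 2.52]. Speed limits (rad/s): [1.89, 1.89, 2.39, 2.39, 3.01, 3.01, 3.01].

### API

Orientations are given as a rotation vector (axis times angle).
In Python, from cell import env gives the robot as it stands. Calls block until the motion is done:
- env.movep(position, orientation): joint-space move of the TCP to a pose.
- env.servo_line(position, max_speed=150, ori=None, contact_N=None): straight line of the TCP; ori=None keeps the orientation; max_speed is the mean speed in mm/s. With contact_N (N) it stops when the force on the tool has changed by that much, and returns True; else False.
- env.movej(angles): joint-space move.
- env.command_gripper(opening, grasp_force=None): finger opening in mm; grasp_force is the grip in N (None keeps the last); returns when the fingers have stopped.
- env.hold(seconds).
- env.ik(position, orientation): joint angles nearest the present ones, or None.
- env.get_image(name): name is "scene" or "top"; returns a dict with "color" (420x560x3 uint8, red, green, blue), "fovy" (degrees; the focal length in pixels is half the picture's height over the tangent of half this angle, whatever the lens; pixels are square), "cx", "cy" (the principal point, pixels), "distortion" ([k1, k2, p1, p2, k3] as OpenCV has them; the pictures are not rectified), "R" (3x3) and "t" (3): a world point X has camera coordinates R X + t. Camera axes: x right, y down, z forward; pixel columns grow to the right and rows downward; lengths in mm; the calibration is good to about 2 mm. A picture is of the moment at which its call begins. There is no depth.
A pose or a line that the arm cannot do raises env.PlanningError and nothing moves.
- env.close_job(): hands the job in, once; it reports no verdict.
Readings, each from a call of its own:
- env.get_clock(): time.
- env.get_joint_pos(): joint angles.
- env.get_qd(): joint speeds.
- env.get_joint_efforts(): joint torques, N m.
- env.get_eef_pos(): TCP position.
- env.get_ee_rot(): TCP orientation.
- env.get_ft_force(): force on the tool from outside, world axes, zero at the start.
- env.get_moment(): the same for the moment, N m.
- env.get_gripper_width(): finger opening in mm.
Only numpy, scipy, OpenCV 4.12 (cv2) and the standard library are available. Lean on these libraries where they do the work, as an engineer would, in place of code of your own. Each camera call takes 0.05 s, during which the arm holds its last target.

## Working session

There is one attempt and no reset: what is moved stays moved. The work goes in short steps, each a Python script; the robot and the scene stay as the last script left them, time stands still between calls to the robot, and variables do not carry over. Pictures are saved under pics/ and viewed, and the job is handed in when it is done.

```bash
ls; mkdir -p pics; python3 - <<'E'
from cell import env
import cv2
print(env.get_clock())
for n in("scene","top"):
    d=env.get_image(n)
    cv2.imwrite(f"pics/{n}0.png",cv2.cvtColor(d["color"],cv2.COLOR_RGB2BGR))
    print(n,d["fovy"],d["cx"],d["cy"],d["distortion"],d["R"],d["t"])
print(env.get_ee_rot(),env.get_gripper_width())
E
```

```text
pics
0.0
scene 42.25062355582302 274.63635934938907 211.5111882937051 [0.01376426 0.         0.         0.         0.        ] [[ 0.77016646  0.6377866   0.00847763]
 [ 0.48334768 -0.57489637 -0.66020389]
 [-0.41619544  0.51256454 -0.75103858]] [-424.45267101 -235.7096284  1774.62600999]
top 57.01111130780038 271.57127524787086 203.57747018821374 [-0.10724612  0.          0.          0.          0.        ] [[ 0.00530488 -0.99994169 -0.00940632]
 [-0.99197785 -0.00407411 -0.12634615]
 [ 0.12630046  0.01000111 -0.99194162]] [   3.51114577  542.67301168 1152.13413753]
[-3.09566164e+00 -5.29444490e-01  3.80203171e-04] 85.20034422197524
```

View pics/scene0.png

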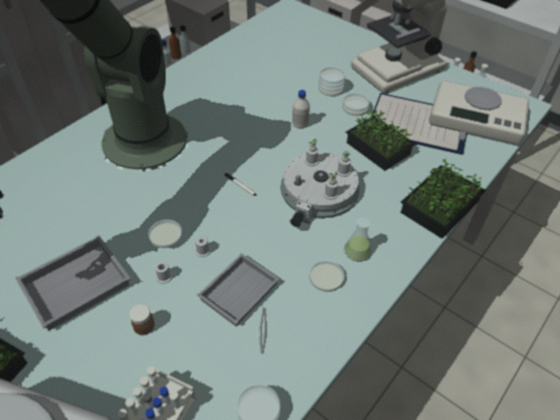

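View pics/top0.png

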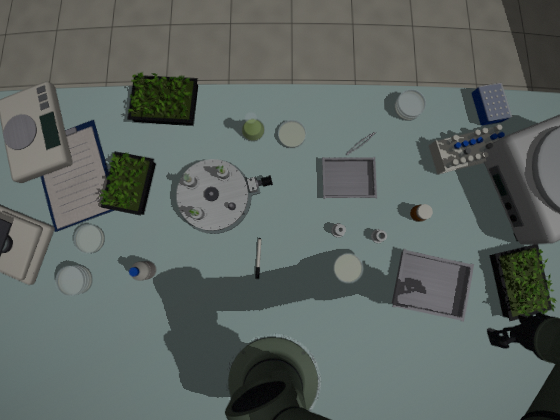

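Scene: the sleeves are at top-view pixels (340,229) and (381,236), the small tray at (346,177) and the larger look-alike at (432,283). The bare pin is at about (231,206) and the knob at (265,181). Next I'll take close crops.

```bash
cat > h.py <<'E'
import numpy as np, cv2
from cell import env
def cam(n):
    d=env.get_image(n); H=d["color"].shape[0]
    f=H/2/np.tan(np.radians(d["fovy"])/2)
    d["K"]=np.array([[f,0,d["cx"]],[0,f,d["cy"]],[0,0,1]]); d["D"]=np.array(d["distortion"]);d["R"]=np.array(d["R"]);d["t"]=np.array(d["t"])
    d["bgr"]=cv2.cvtColor(d["color"],cv2.COLOR_RGB2BGR)
    return d
def ray(d,px,z):
    u=cv2.undistortPoints(np.array([[px]],float),d["K"],d["D"])[0,0]
    v=d["R"].T@np.array([u[0],u[1],1]); c=-d["R"].T@d["t"]
    return c+v*(z-c[2])/v[2]
def proj(d,X):
    return cv2.projectPoints(np.array([X],float),cv2.Rodrigues(d["R"])[0],d["t"],d["K"],d["D"])[0][0,0]
def crop(d,x,y,w,h,s,name):
    cv2.imwrite(name,cv2.resize(d["bgr"][y:y+h,x:x+w],None,fx=s,fy=s,interpolation=cv2.INTER_CUBIC))
E
python3 - <<'E'
from h import *
t=cam("top");s=cam("scene")
a=cv2.resize(t["bgr"][215:250,325:395],None,fx=8,fy=8,interpolation=cv2.INTER_CUBIC)
b=cv2.resize(s["bgr"][230:285,145:215],None,fx=8,fy=8,interpolation=cv2.INTER_CUBIC)[:320]
cv2.imwrite("pics/sl.png",np.vstack([a,b]))
crop(t,165,150,115,85,7,"pics/car_t.png")
crop(s,270,130,100,100,6,"pics/car_s.png")
E
```

```text
(no output)
```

View pics/sl.png

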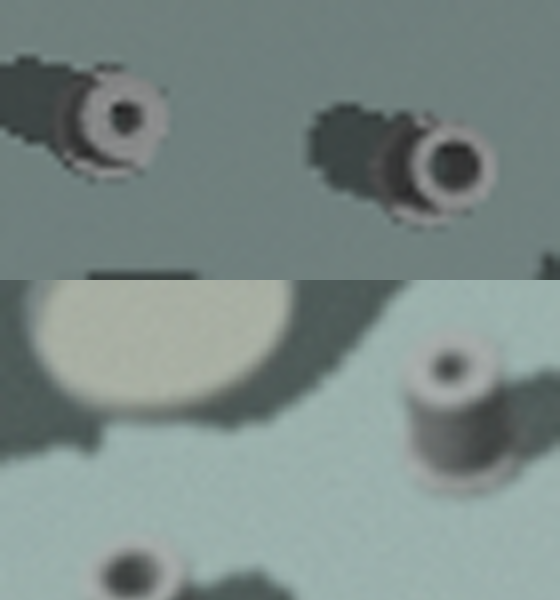

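View pics/car_t.png

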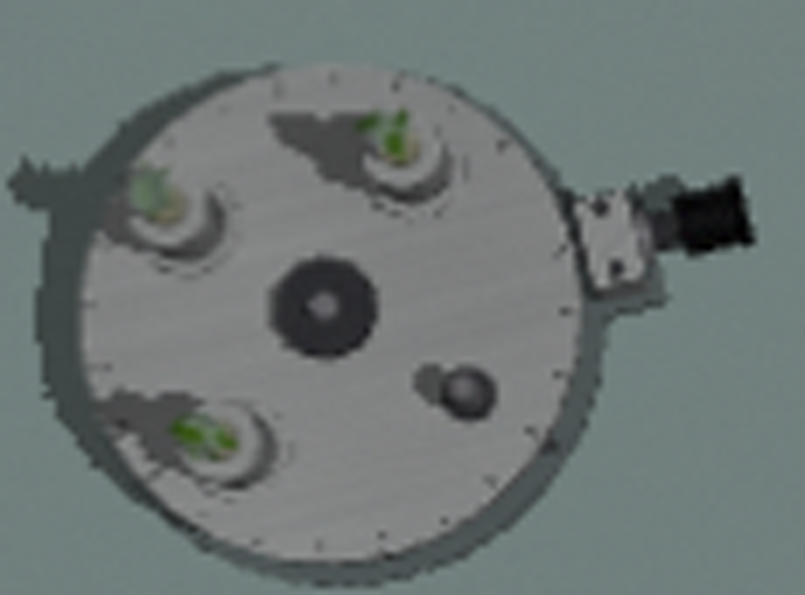

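View pics/car_s.png

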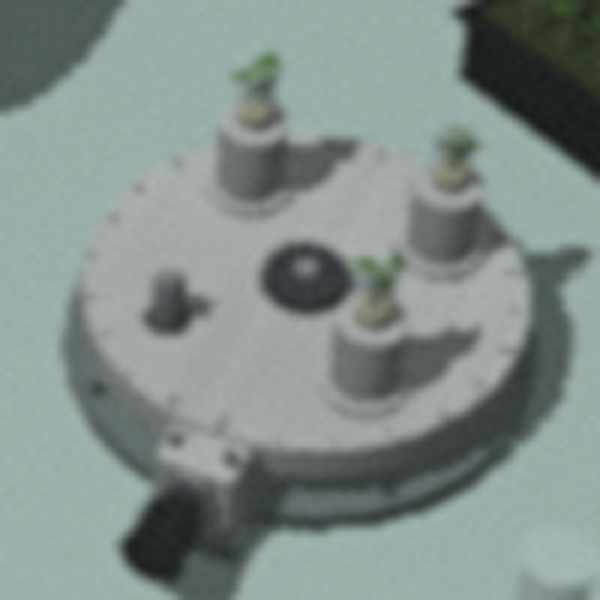

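The left sleeve at top (340,229) has the small bore, so it is the narrow one. The right one at (382,236) has the large bore, so it is the wide one. Both views agree. The bare pin is the grey stub at top (231,206), and the knob is at top (266,181). Now I'll measure these.

```bash
cat > meas.py <<'E'
from h import *
def dark(d,x,y,r,thr=None):
    g=cv2.cvtColor(d["bgr"],cv2.COLOR_BGR2GRAY).astype(float)
    p=g[y-r:y+r+1,x-r:x+r+1]
    w=np.clip(p.max()*0.8-p,0,None) if thr is None else np.clip(thr-p,0,None)
    yy,xx=np.mgrid[y-r:y+r+1,x-r:x+r+1]
    return np.array([(w*xx).sum()/w.sum(),(w*yy).sum()/w.sum()])
def tri(t,pt,s,ps):
    P=[]
    for d,p in((t,pt),(s,ps)):
        P.append((d["R"],d["t"],cv2.undistortPoints(np.array([[p]],float),d["K"],d["D"])[0,0]))
    X=cv2.triangulatePoints(*[np.hstack([R,tt.reshape(3,1)]) for R,tt,_ in P],*[u.reshape(2,1) for *_,u in P])
    return (X[:3]/X[3]).ravel()
E
python3 - <<'E'
from meas import *
np.set_printoptions(precision=1,suppress=True)
t=cam("top");s=cam("scene")
for nm,a,b in(("narrow",(340,229,3),(201,241,3)),("wide",(381,235,4),(161,267,4))):
    pt=dark(t,*a);
    ps0=proj(s,ray(t,pt,45)); 
    ps=dark(s,*b)
    print(nm,pt,ray(t,pt,45),"scene px",ps,"pred",ps0,ray(s,ps,45),"tri",tri(t,pt,s,ps))
# print gray patches
for d,(x,y) in((t,(340,229)),(t,(381,236)),(s,(201,241)),(s,(161,267)),(t,(231,206)),(s,(298,181))):
    g=cv2.cvtColor(d["bgr"],cv2.COLOR_BGR2GRAY);print(x,y);print(g[y-8:y+9,x-8:x+9])
E
```

```text
narrow [340.2 229.2] [ 464.2 -201.9   45. ] scene px [200.7 240.5] pred [201.1 239.8] [ 465.2 -204.3   45. ] tri [ 464.  -202.7   42.5]
wide [381.1 235.1] [ 446.4 -326.5   45. ] scene px [160.9 266.8] pred [161.6 265.6] [ 447.8 -330.1   45. ] tri [ 446.  -328.1   41.2]
340 229
[[122 122 123 121 122 123 123 122 121 123 122 121 122 123 121 122 122]
 [121 122 123 123 122 122 123 122 122 122 122 123 122 122 123 121 122]
 [ 69  77 122 122 112  76  89  84 105 122 122 121 123 122 122 122 123]
 [ 67  65  61  68  84 128 120 125 126 125 120 122 123 122 123 121 122]
 [ 66  67  73  72  68 102 130 131 132 134 131 128 121 122 123 121 121]
 [ 72  73  67  64 109 133 131 133 137 135 132 133 126 105 122 123 121]
 [ 72  73  60  84 132 135 135 136 109 122 134 136 134 127 122 122 120]
 [ 74  67  62  99 133 136 132  47  47  59 100 135 138 135 122 122 121]
 [ 73  60  69 115 133 132 115  64  51  56  87 133 138 135 125 122 122]
 [ 74  60  62 101 133 132 128  66  57  60  90 136 139 136 122 123 122]
 [ 74  63  58  94 136 132 130 107  71  94 129 136 139 139 121 121 121]
 [ 74  63  52  68 117 131 133 133 134 131
[... 5765 characters left out ...]
167 163 149 117  93  84  73  63  67  78  88  95 113 135 154]
 [169 167 165 153 131 100  84  80  71  62  59  69  82  91 106 139 159]
 [166 166 162 140 106  79  78  78  69  58  52  69  99 114 129 150 161]
 [165 167 160 139 102  76  75  72  65  53  60  91 135 151 155 161 165]
 [164 166 166 155 126  95  76  71  64  62  83 121 155 166 166 162 162]
 [166 166 166 164 151 130 112 104  99 101 122 150 164 166 166 162 161]
 [166 166 164 167 165 160 153 152 148 149 158 164 164 163 164 160 161]
 [167 166 166 169 168 167 165 167 166 167 168 166 165 164 163 162 162]
 [167 167 166 167 168 168 166 168 167 168 166 167 163 161 161 162 162]
 [169 166 167 165 168 167 166 165 164 167 165 166 162 162 162 159 163]]
```

```bash
cat > meas2.py <<'E'
from meas import *
def ellc(d,x,y,r,thr,up=8):
    g=cv2.cvtColor(d["bgr"],cv2.COLOR_BGR2GRAY)
    p=cv2.resize(g[y-r:y+r+1,x-r:x+r+1],None,fx=up,fy=up,interpolation=cv2.INTER_CUBIC)
    cs,_=cv2.findContours((p<thr).astype(np.uint8),cv2.RETR_EXTERNAL,cv2.CHAIN_APPROX_NONE)
    c0=(p.shape[0]-1)/2
    c=min(cs,key=lambda c:-cv2.pointPolygonTest(c,(c0,c0),True))
    (cx,cy),ax,an=cv2.fitEllipse(c)
    return np.array([(cx+.5)/up-.5+x-r,(cy+.5)/up-.5+y-r]),np.array(ax)/up
E
python3 - <<'E'
from meas2 import *
np.set_printoptions(precision=1,suppress=True)
t=cam("top");s=cam("scene")
for nm,a,b in(("narrow",(340,229,5,100),(201,241,3,130)),("wide",(382,235,4,105),(161,267,5,125))):
    pt,ax=ellc(t,*a); ps,ax2=ellc(s,*b)
    print(nm,pt,ax*2.85,ray(t,pt,45),"scene",ps,ax2,"pred",proj(s,ray(t,pt,45)),ray(s,ps,45),"tri",tri(t,pt,s,ps))
# pin top
print("pintop", ray(t,(230.6,204.8),80))
# plate: bright low-sat
for d,(x0,y0,w,h),nm in((t,(160,145,120,95),"t"),(s,(270,140,110,80),"s")):
    hsv=cv2.cvtColor(d["bgr"],cv2.COLOR_BGR2HSV)[y0:y0+h,x0:x0+w]
    m=((hsv[...,1]<25)&(hsv[...,2]>100)).astype(np.uint8)*255
    cv2.imwrite(f"pics/m_{nm}.png",cv2.resize(m,None,fx=6,fy=6,interpolation=0))
    print(hsv[h//2,::6,1], hsv[h//2,::6,2])
# knob black
    k=((hsv[...,2]<45)).astype(np.uint8)
    n,l,st,c=cv2.connectedComponentsWithStats(k)
    for i in range(1,n):
        if st[i,4]>15: print(nm,st[i]+[x0,y0,0,0,0],c[i]+[x0,y0])
E
```

```text
narrow [340.2 229.2] [11.2 11.9] [ 464.1 -202.    45. ] scene [200.8 240.5] [3.6 4.2] pred [201.  239.8] [ 465.4 -204.1   45. ] tri [ 464.  -202.6   42.4]
wide [381.4 235.3] [18.1 18.3] [ 445.8 -327.4   45. ] scene [160.8 266.6] [5.6 6.6] pred [161.2 265.7] [ 447.1 -329.7   45. ] tri [ 445.7 -328.4   42.2]
pintop [532.7 126.7  80. ]
[30 32 35  4  4  4  4  4 28 22  2  4  2  4  0 16 28 32 30 30] [127 129  73 130 130 132 132 132  46  46 129 128 129 127 125  47  83 128
 127 128]
t [258 176  15  10  95] [265.4 181. ]
[28 29 30  9  8 18 10  9 18 15 27 11  9  9  9 36 29 31 30] [173 173 119 170 153  71 158 169  58  51 151 139 169 174 168  92 174 174
 172]
s [348 140  32  26 330] [365.8 149.9]
s [293 213  10   7  51] [298.2 216.5]
```

View pics/m_t.png

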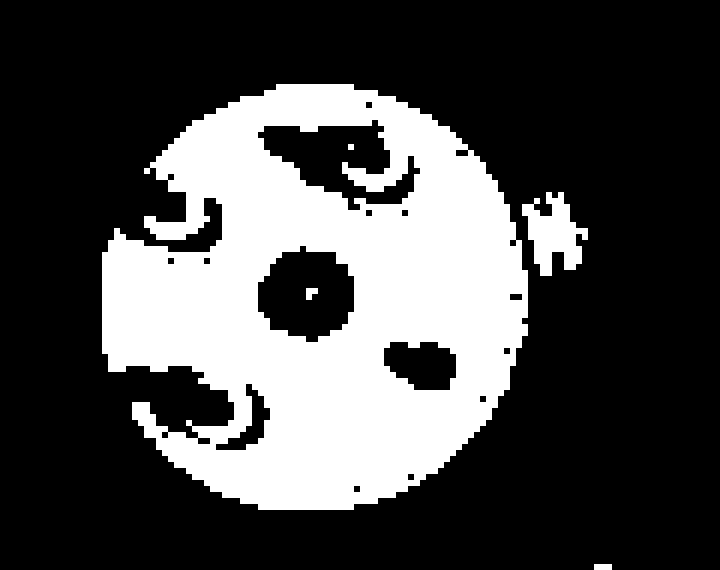

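```bash
python3 - <<'E'
from meas2 import *
from scipy.optimize import least_squares
np.set_printoptions(precision=1,suppress=True)
t=cam("top");s=cam("scene")
C={}
for d,(x0,y0,w,h),nm in((t,(160,145,120,95),"t"),(s,(270,140,110,80),"s")):
    hsv=cv2.cvtColor(d["bgr"],cv2.COLOR_BGR2HSV)[y0:y0+h,x0:x0+w]
    m=((hsv[...,1]<(20 if nm=="s" else 18))&(hsv[...,2]>(120 if nm=="s" else 100))).astype(np.uint8)
    cs,_=cv2.findContours(m,cv2.RETR_EXTERNAL,cv2.CHAIN_APPROX_NONE)
    c=cv2.convexHull(max(cs,key=cv2.contourArea))[:,0]+[x0,y0]
    P=np.array([ray(d,p,52)[:2] for p in c.astype(float)])
    r=least_squares(lambda q:np.hypot(*(P-q[:2]).T)-q[2],[*P.mean(0),110],loss="soft_l1",f_scale=1)
    print(nm,len(P),r.x); C[nm]=r.x[:2]
    kp=(265.4,181.0) if nm=="t" else (298.2,216.5)
    K=ray(d,kp,42+(8 if nm=="t" else 5)); v=K[:2]-r.x[:2]
    print("knob",K,np.hypot(*v),"yaw",np.degrees(np.arctan2(v[0],-v[1])))
crop(s,280,195,40,35,14,"pics/knob_s.png"); crop(t,235,160,45,40,14,"pics/knob_t.png")
# pin in both: top & foot
for X in([532.7,126.7,82],[532.7,126.7,52]): print(proj(s,X),proj(t,X))
E
```

```text
t 32 [569.5 188.8 109.3]
knob [610.1  25.1  50. ] 168.62863644637807 yaw 13.933120718828913
s 26 [570.8 184.7 110.9]
knob [612.5  27.1  47. ] 162.99557360533768 yaw 14.813428714133533
[298.1 174.8] [230.5 204.7]
[297.7 182.1] [231.6 205.9]
```

View pics/knob_s.png

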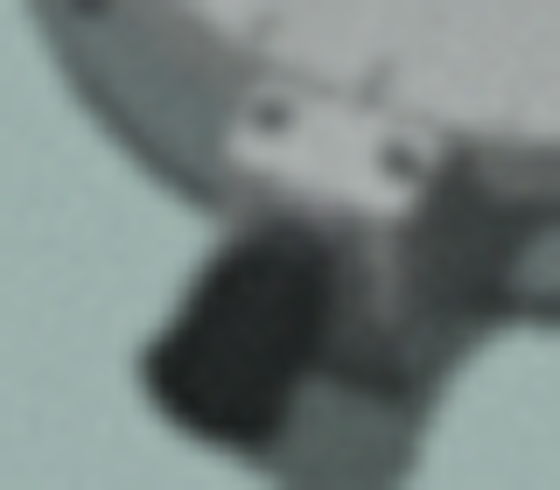

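View pics/knob_t.png

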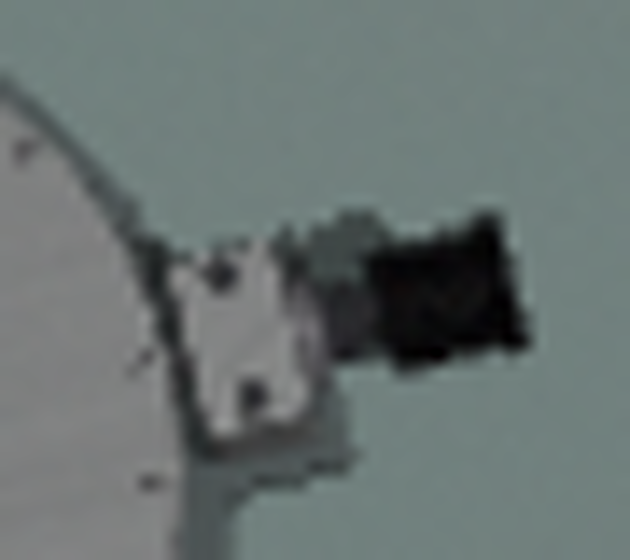

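Candidates, by top-view pixel:
- **Sleeves:** (340,229) has a bore of about 11.5 mm and is the narrow one. (381,235) has a bore of about 18.2 mm and is the wide one. The three vial-carrying sleeves at about (189,180), (223,170) and (196,212) are fixed.
- **Trays:** (346,177) is smaller and is the one meant. (432,283) is larger and is the look-alike.
- **Pin:** (231,206). Its predicted position from the plate fit is (532.6,126.9), and it measured (532.7,126.7), so they agree.

Next I'll measure the tray and check the IK.

```bash
cat >> meas2.py <<'E'
def down(theta_deg):
    f=np.radians((theta_deg+90)/2); return np.pi*np.array([np.cos(f),np.sin(f),0])
E
python3 - <<'E'
from meas2 import *
np.set_printoptions(precision=1,suppress=True)
t=cam("top");s=cam("scene")
for (x,y,w,h) in((305,145,85,65),(385,238,95,90)):
    hsv=cv2.cvtColor(t["bgr"],cv2.COLOR_BGR2HSV)[y:y+h,x:x+w]
    m=(hsv[...,1]<28)&(hsv[...,2]>55)&((hsv[...,0]>115)|(hsv[...,1]<18))
    cs,_=cv2.findContours(m.astype(np.uint8),cv2.RETR_EXTERNAL,cv2.CHAIN_APPROX_NONE)
    c=max(cs,key=cv2.contourArea)[:,0].astype(float)+[x,y]
    P=np.array([ray(t,p,24)[:2] for p in c]).astype(np.float32)
    print(cv2.minAreaRect(P),len(P))
Q=env.get_joint_pos()
for X,th in(((464.6,-203,82),90),((464.6,-203,82),-90),((533,126,134),90),((533,126,134),-90),((533,126,134),104),((533,126,134),-76),((610,26,96),14),((610,26,96),-166)):
    q=env.ik(np.array(X,float),down(th)); print(X,th,None if q is None else np.round(q,2))
E
```

```text
((628.133544921875, -235.93212890625), (130.50936889648438, 168.99147033691406), 0.5605248808860779) 184
((292.80621337890625, -493.896240234375), (232.17526245117188, 180.13449096679688), 77.54251098632812) 353
(464.6, -203, 82) 90 [ 0.7  0.8 -0.5  2.   0.7  0.6  1.2]
(464.6, -203, 82) -90 [ 0.3  0.7 -0.1  2.   0.1  0.4 -1.4]
(533, 126, 134) 90 [ 0.2  0.8 -0.8  1.9  0.8  0.8  0.6]
(533, 126, 134) -90 [-0.2  0.7 -0.2  1.9  0.3  0.6 -2.1]
(533, 126, 134) 104 [ 0.3  0.8 -0.9  1.9  0.8  0.8  0.8]
(533, 126, 134) -76 [-0.1  0.7 -0.3  1.9  0.3  0.6 -2. ]
(610, 26, 96) 14 [ 0.2  0.8 -0.5  1.8  0.6  0.7 -0.4]
(610, 26, 96) -166 [-0.5  0.8  0.5  1.8 -0.6  0.7 -2.5]
```

```bash
python3 - <<'E'
from meas2 import *
np.set_printoptions(precision=2,suppress=True)
o=down(90)
env.movep(np.array([464.6,-203,150.]),o); print(env.get_clock(),env.get_eef_pos())
env.servo_line(np.array([464.6,-203,83.]),max_speed=120); print(env.get_clock(),env.get_ft_force())
env.command_gripper(25,40); print(env.get_clock(),env.get_gripper_width(),env.get_eef_pos())
env.servo_line(np.array([464.6,-203,150.]),max_speed=200); print(env.get_clock(),env.get_gripper_width())
s=cam("scene");crop(s,140,170,120,100,6,"pics/g1.png")
E
```

```text
2.3833 [ 464.47 -203.87  150.08]
3.0917 [-0.54  1.28 -0.67]
3.625 32.05412370898428 [ 464.73 -203.14   83.44]
4.1083 32.1055302531748
```

View pics/g1.png

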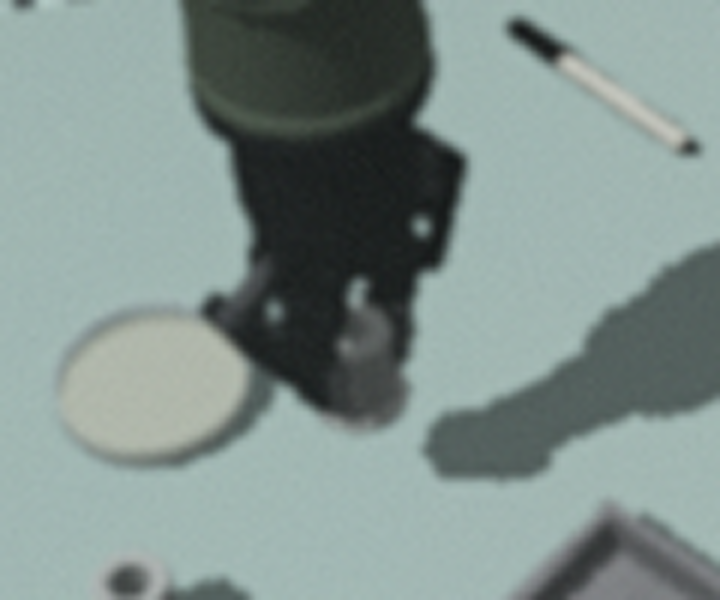

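The sleeve is held between the pads and clear of the bench (crop ~(370,380)). Next I'll place it in the small tray and take a top view to tie the camera to the robot frame.

```bash
python3 - <<'E'
from meas2 import *
np.set_printoptions(precision=2,suppress=True)
o=down(90)
env.movep(np.array([628.,-236,150.]),o); print(env.get_clock())
c=env.servo_line(np.array([628.,-236,84.]),max_speed=110,contact_N=8); print(env.get_clock(),c,env.get_eef_pos())
env.command_gripper(60,40); rel=env.get_eef_pos(); print("release",rel)
env.servo_line(np.array([628.,-236,150.]),max_speed=200)
env.movep(np.array([446.4,-328.5,150.]),o); print(env.get_clock(),env.get_joint_pos())
t=cam("top"); crop(t,300,130,100,110,5.4,"pics/tr.png")
E
```

```text
4.8667
5.4333 True [ 626.81 -235.81   85.07]
release [ 626.83 -235.92   86.17]
7.1083 [ 0.99  0.7  -0.65  1.88  0.6   0.76  1.57]
```

View pics/tr.png

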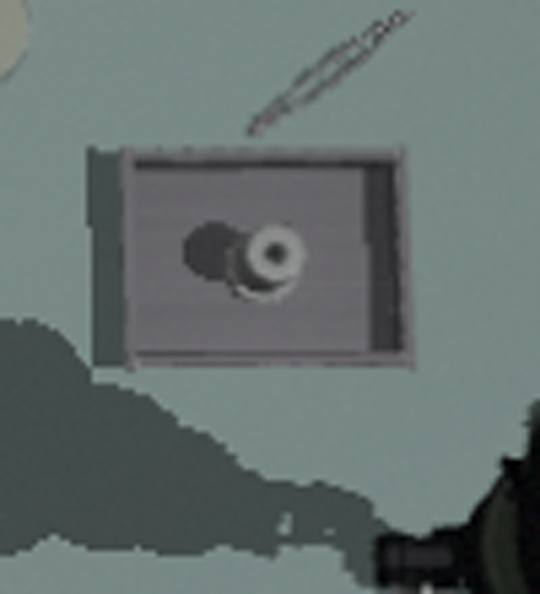

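The narrow sleeve stands upright near the middle of the small tray (bore at top px ≈ (351,177)). Next I'll compute the camera offset from it and pick up the wide sleeve.

```bash
python3 - <<'E'
from meas2 import *
np.set_printoptions(precision=2,suppress=True)
t=cam("top");s=cam("scene")
pt,ax=ellc(t,351,177,5,90);X=ray(t,pt,48);print("top",pt,ax*2.85,X)
p0=proj(s,X);print(p0)
try:
    ps,ax=ellc(s,int(round(p0[0])),int(round(p0[1])),3,110);print("scene",ps,ax,ray(s,ps,48),tri(t,pt,s,ps))
except Exception as e:print(e)
p=np.array([446.4,-328.5,83.])
env.servo_line(p,max_speed=120); env.command_gripper(25,40); print(env.get_clock(),env.get_gripper_width(),env.get_eef_pos())
env.servo_line(p+[0,0,110],max_speed=250); print(env.get_clock(),env.get_gripper_width())
E
```

```text
top [350.57 176.43] [ 9.57 10.22] [ 625.94 -236.17   48.  ]
[237.54 279.99]
scene [236.98 280.83] [2.49 2.92] [ 626.57 -238.94   48.  ] [ 625.9  -237.21   45.5 ]
8.325 31.856749696492535 [ 446.68 -328.75   83.84]
8.9167 31.874769502893344
```

The top camera matches the robot frame: y is -236.2 seen against -235.9 actual. The scene camera is about 3 mm off, so I'll use the top camera for the pin.

```bash
python3 - <<'E'
from meas2 import *
np.set_printoptions(precision=2,suppress=True)
o=down(90)
x,y=533.5,127.05
env.movep(np.array([x,y,187.]),o); print(env.get_clock(),env.get_eef_pos(),env.get_gripper_width())
env.hold(0.2)
print(env.get_eef_pos(),env.get_ft_force())
c=env.servo_line(np.array([x,y,150.]),max_speed=60,contact_N=8); print(env.get_clock(),c,env.get_eef_pos(),env.get_ft_force())
if not c:
    c=env.servo_line(np.array([x,y,134.]),max_speed=40,contact_N=10); print(env.get_clock(),c,env.get_eef_pos(),env.get_ft_force())
s=cam("scene");crop(s,260,120,120,100,6,"pics/p1.png")
E
```

```text
10.6167 [533.77 125.81 186.81] 32.12961770162528
[533.7  126.24 186.96] [ 0.12  0.52 -0.79]
11.5833 False [533.55 127.19 150.11] [ 0.12 -0.03  0.16]
11.975 True [533.72 126.8  135.4 ] [ 0.76 -0.31  4.27]
```

View pics/p1.png

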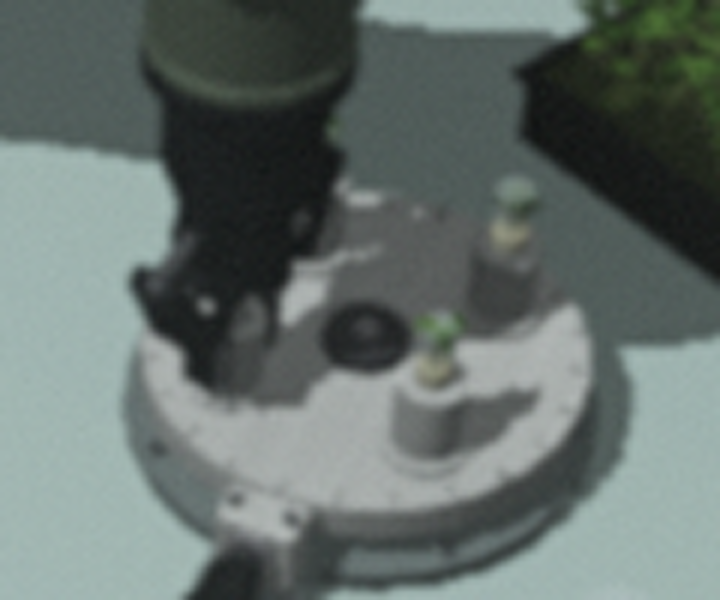

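The sleeve went down to the plate without catching. Contact came at TCP z 135.4, which puts the underside about 52 mm up, as expected. I'll release it, retreat and check.

```bash
python3 - <<'E'
from meas2 import *
np.set_printoptions(precision=2,suppress=True)
env.command_gripper(60,40); p=env.get_eef_pos(); print(env.get_clock(),p)
env.servo_line(np.array([p[0],p[1],225.]),max_speed=220)
env.movep(np.array([590.,-120.,225.]),down(14.2)); print(env.get_clock(),env.get_joint_pos())
t=cam("top");s=cam("scene")
crop(t,165,150,115,85,7,"pics/c2t.png");crop(s,260,120,120,100,6,"pics/c2s.png")
pt=proj(t,[532.65,126.8,97]);print(pt)
try:
    q,ax=ellc(t,int(round(pt[0])),int(round(pt[1])),4,95);print("pin/bore",q,ax*2.75,ray(t,q,97))
except Exception as e: print(e)
for q in((270.9,179.4),(272.2,184.1),(270.0,174.7)):print(q,ray(t,q,42))
C=-t["R"].T@t["t"];print(C)
E
```

```text
12.4083 [533.35 126.87 135.43]
13.9583 [ 0.39  0.61 -0.42  1.72  0.3   0.88  0.09]
[229.89 204.1 ]
pin/bore [230.25 203.94] [15.33 17.72] [533.13 125.76  97.  ]
(270.9, 179.4) [616.62   8.45  42.  ]
(272.2, 184.1) [601.96   4.38  42.  ]
(270.0, 174.7) [631.33  11.31  42.  ]
[ 392.79   -5.8  1211.45]
```

View pics/c2t.png

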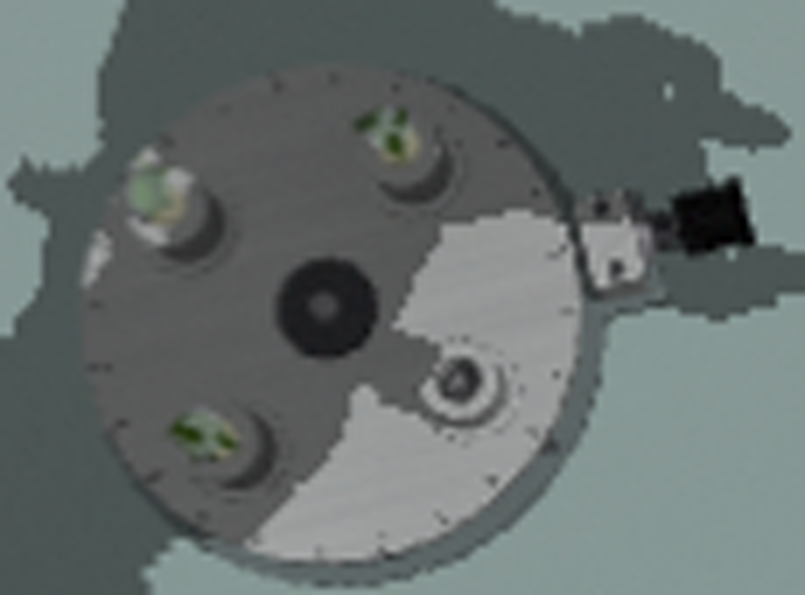

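View pics/c2s.png

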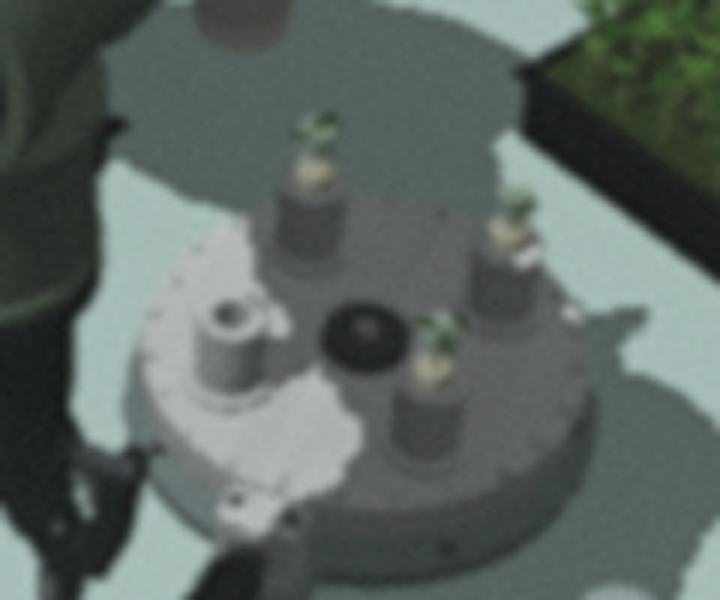

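The wide sleeve is flush on the plate with the pin visible in its bore (top crop (460,380), scene crop (232,345)). The plate did not turn. The knob end measured 186.4 mm from the centre, against 187 expected. Next I'll grip the knob.

```bash
python3 - <<'E'
from meas2 import *
np.set_printoptions(precision=2,suppress=True)
o=down(14.4)
k=np.array([611.4,25.6,96.])
env.movep(k+[0,0,70],o); print(env.get_clock(),env.get_eef_pos())
c=env.servo_line(k,max_speed=90,contact_N=10); print(env.get_clock(),c,env.get_eef_pos(),env.get_ft_force())
if not c:
    env.command_gripper(15,70); print(env.get_clock(),env.get_gripper_width(),env.get_eef_pos(),env.get_ft_force())
s=cam("scene");crop(s,260,150,80,80,7,"pics/k1.png")
t=cam("top");crop(t,225,150,70,60,8,"pics/k1t.png")
E
```

```text
14.7333 [611.23  26.64 165.75]
15.6583 False [611.68  25.66  96.41] [-0.08 -0.21  0.3 ]
16.075 23.929046302520614 [611.05  25.45  96.65] [-6.66 -0.5  11.52]
```

View pics/k1.png

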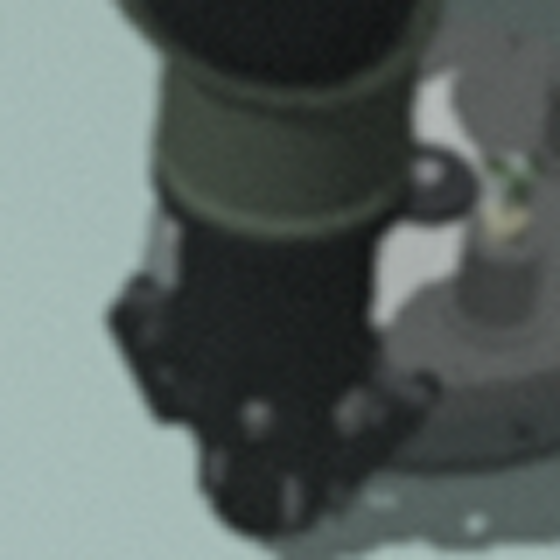

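The width reads 23.9. The sleeves showed the same 2 mm deficit (32 for 34), so this matches the 26 mm grip part and not the rim. Now I'll pull.

```bash
python3 - <<'E'
from meas2 import *
np.set_printoptions(precision=2,suppress=True)
a=np.radians(14.4); d=np.array([np.sin(a),-np.cos(a),0])
p0=env.get_eef_pos(); f0=env.get_ft_force()
for L in(4,8,12,15,17,18.5):
    c=env.servo_line(np.array([611.05,25.45,96.5])+d*L,max_speed=25,contact_N=None if L<12 else 30)
    env.hold(0.1)
    print(L,c,(env.get_eef_pos()-p0)@d,(env.get_ft_force()-f0)@d,env.get_ft_force(),env.get_gripper_width(),env.get_clock())
    if c: break
E
```

```text
4 False 2.954235379729404 -6.177137218843151 [-4.18  5.68  3.1 ] 24.28394244416648 16.5917
8 False 6.5919494511803975 -7.281666437512719 [-4.88  6.64  3.13] 24.14635937612061 17.0
12 False 10.292978980081106 -8.355822823824576 [-5.04  7.71  3.23] 23.70409753711577 17.4083
15 False 13.03139728072523 -9.24469536173188 [-5.35  8.55  3.6 ] 24.309482203903187 17.775
17 False 14.86847775306374 -10.909382077235916 [-6.12 10.07  4.2 ] 24.123006152251435 18.125
18.5 False 16.232399711639594 -11.145657256356177 [-5.71 10.42  3.97] 24.167406210607258 18.475
```

The force is still on the spring line with no hard stop yet, so I'll continue until it rises.

```bash
python3 - <<'E'
from meas2 import *
np.set_printoptions(precision=2,suppress=True)
a=np.radians(14.4); d=np.array([np.sin(a),-np.cos(a),0])
b=np.array([611.05,25.45,96.5])
for L in(19.5,20.5,21.5,22.5,23.5):
    env.servo_line(b+d*L,max_speed=20); env.hold(0.1)
    F=env.get_ft_force()@d
    print(L,(env.get_eef_pos()-b)@d,F,env.get_gripper_width(),env.get_clock())
    if F<-22: break
env.hold(0.5);print((env.get_eef_pos()-b)@d,env.get_ft_force()@d,env.get_gripper_width())
s=cam("scene");crop(s,260,150,80,80,7,"pics/k2.png")
t=cam("top");crop(t,165,150,115,85,7,"pics/k2t.png")
E
```

```text
19.5 16.406360331627393 -16.23000049778382 23.97613393935506 18.825
20.5 16.47705752236886 -21.373895239290754 24.30125132756662 19.175
21.5 16.584191401771847 -25.07754964078614 23.991020192605326 19.525
16.566199660618796 -25.937933678100652 24.083930281938706
```

View pics/k2t.png

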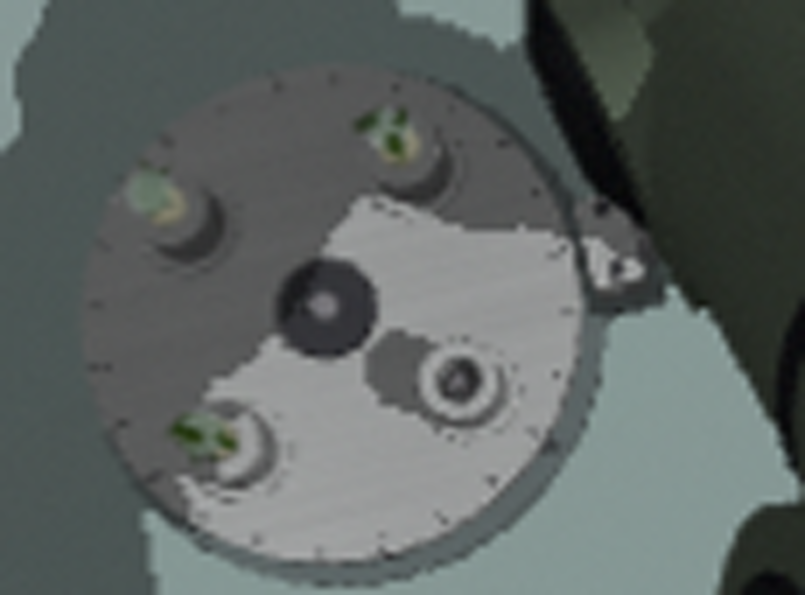

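View pics/k2.png

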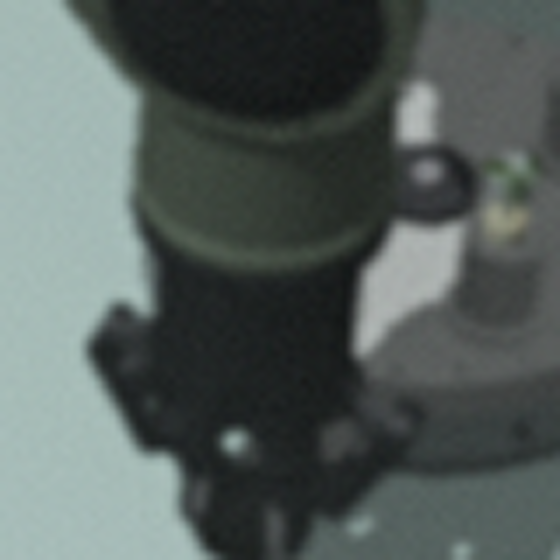

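The plunger hit a clear hard stop at 16.5 mm of hand travel. The force rose from 12 to 26 N and is steady, with no slip. The plate marks and vials in the top crop have not moved. I'll look once more at the tray and bystanders, then hand in.

```bash
python3 - <<'E'
from meas2 import *
t=cam("top");cv2.imwrite("pics/final.png",t["bgr"])
a=np.radians(14.4); d=np.array([np.sin(a),-np.cos(a),0])
print(env.get_ft_force()@d,env.get_gripper_width(),env.get_clock())
E
```

```text
-25.571153615054516 24.173150166221884 20.175
```

View pics/final.png

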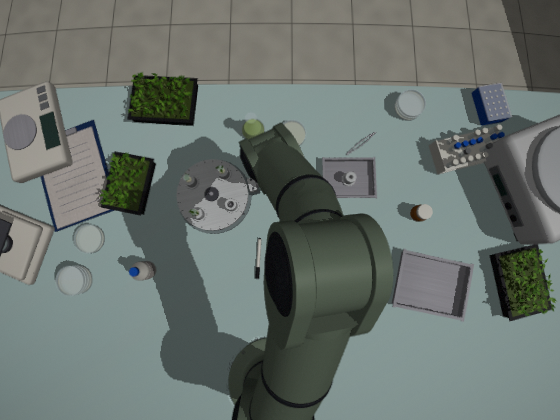

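The narrow sleeve stands in the small tray at (350,177) and the wide one is on the pin at (230,204). The visible bystanders are where they started: flask (254,128), jar (421,212), marker (258,257), forceps (361,142). Handing in.

```bash
python3 - <<'E'
from cell import env
env.close_job(); print(env.get_clock())
E
```

```text
the job is handed in; nothing more can be done
the job is handed in; nothing more can be done
```

The job is handed in at about 20 s of the 51 s allowed. The wide sleeve is on the bare pin, the narrow one is in the small steel tray, and the gripper is holding the plunger back at its stop.

- **Sleeves:** the bores measured about 18 mm and 11.5 mm, so there was no doubt which was which. The wide one went down to plate contact, with its underside at about 52 mm. A later picture shows it upright with the pin in its bore. The narrow one stands near the middle of the tray.
- **Plunger:** the knob is gripped on its 26 mm part. It stopped hard after about 16.5 mm of hand travel. The pull force rose from the spring's 12 N or so to a steady 26 N, with no slip over the last 0.5 s or so.
- **Carousel and bystanders:** the plate marks and vials have not moved. The flask, jar, marker and forceps are where they started. The arm hid dish_near and most of dish_far in the last picture, so I could not recheck those two. The arm never came close to dish_near, and it passed well above dish_far's height.
- **Disagreement:** the two cameras differed by about 2–4 mm, mostly in y. The released narrow sleeve showed the top camera agreed with the robot within 0.3 mm in y, so I used that one for the pin.

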